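# Swap the gear on the mesh test stand

### The arm

A 6-joint arm with a two-finger parallel gripper is mounted at the origin on the work surface. World frame = base frame: x ahead of the robot, y to its left, z up, the work surface at z = 0. Lengths are in mm, angles in degrees, forces in N, time in s.
With the tool pointing down it reaches from about 300 to 850 mm from the base axis. Payload 4.2 kg.
Tool frame: the origin (TCP) lies at the very end of the fingers, on their centre line; the grasp point (between the pads) lies 19 mm behind it; z points along the fingers, y is the direction in which the jaws open and shut (so a half turn about z gives the same grasp; the last joint's range is limited). The gripper opens to 91 mm and grips with 3 to 60 N. Pads are 32 mm wide; open, the fingers measure 118 mm over their backs; the gripper's body (76 mm by 178 mm) begins 60 mm behind the grasp point.
Start: joints at [-74.943, 18.312, 89.639, -0, 72.044, -1.146], TCP at [160.454, -552.175, 213.976] pointing down, gripper open.
Joint ranges: [-177.97, 177.97], [-48.28, 115.42], [12.27, 149.76], [-77.06, 257.06], [2.81, 150.46], [-146.56, 146.56]. Speed limits (degrees/s): [147.25, 147.25, 180, 180, 180, 180].

### API

Orientations are given as [roll, pitch, yaw] about the fixed x, y, z axes, in that order (R = Rz(yaw) Ry(pitch) Rx(roll)).
In Python, from workcell import monitor, eyes, job gives the robot as it stands.
- The arm moves only by the tool move_arm, never from a script. Its argument "increments" is a list that holds one entry, the list of rows, each a list of 7 numbers: the opening, from 0 (shut) to 1 (fully open), then the shift along the tool's x, y, z in cm, then the turn, a rotation vector about the tool's x, y, z in rad. In form: [[[jaw, x, y, z, ax, ay, az], ...]]. A call has 1 to 12 rows; each row shifts and turns the pose as measured when the row begins, along the tool's axes as they then stand; what a row does not reach is not made up. A row lasts 1/8 s, in which the tool goes at most 62.5 mm and 10.7 degrees, less where a joint would pass 70% of its speed; a pose out of reach is approached as far as the arm can. A call is refused whole if a number of a shift passes 6.25 or a number of a turn 0.188, either way. A call with a gripper value outside its range is refused whole. The fingers move at their own pace and stop on an object; "force" is the grip in N (left out, the last holds). Time passes only in rows, so rows that do not move let the fingers close. It gives the time, the measured TCP pose, the force and the opening at its end, in the units of the state.
- monitor.state(): the state, without advancing time (a new reading comes with each control period).
- eyes.grab_frame(name): name is "scene" or "top" or "wrist"; returns a dict with "color" (420x560x3 uint8, red, green, blue), "z_map" (420x560 float32, mm along the optical axis (not along the pixel's ray), 0 where there is no reading), "camera_matrix" (3x3 intrinsics, pixels), "dist_coeffs" ([k1, k2, p1, p2, k3] as OpenCV has them; the pictures are not rectified), "rvec" (rotation vector, rad) and "tvec" (3), from world to camera coordinates, as OpenCV has them. Camera axes: x right, y down, z forward; pixel columns grow to the right and rows downward; lengths in mm; the calibration is good to about 2 mm. A picture is of the moment at which its call begins.
- job.job_done(): hands the job in, once; it reports no verdict.
The state is a dict: "time_s": time; "qpos": joint angles; "qvel": joint speeds; "effort": joint torques, N m; "ee_pos": TCP position; "ee_rot": TCP orientation; "force": force on the tool from outside, world axes, zero at the start; "torque": the same for the moment, N m; "gripper_width": finger opening in mm.
Only numpy, scipy, OpenCV 4.12 (cv2) and the standard library are available. Lean on these libraries where they do the work, as an engineer would, in place of code of your own. Each camera call takes 0.05 s, during which the arm holds its last target. There are 200 camera calls.

### The job

The white gear on the post of the mesh test stand is too small to reach the brass master gear: lift it off and set it down flat, hub up, inside the red tray. Then pick the loose white gear with 18 teeth and put it on the post, hub up and fully home on the collar, so that its teeth mesh with the master gear; let go of it there.

Things in the scene. Friction and masses are not known exactly. Their poses are not given: they have to be found in the camera images.
- gear12_grip (a point): Small white plastic gear, 12 teeth, on the post at the start. Disc 55 mm across the tips, 14 mm thick; on it a round hub 28 mm in diameter, 38 mm tall (52 mm high in all), 16 mm bore right through. This point: on the axis in the hub, 40 mm above the gear's underside, 12 mm below the hub's top; grip the hub here, any way round. z up along the axis, x through a tooth. Under 90 g.
- gear18_grip (a point): The wanted white gear, 18 teeth, standing hub up on the mat: disc 79 mm across the tips, 14 mm thick; hub, bore, height and this grip point (40 mm above the underside) as on the 12-tooth gear. z up along the axis, x through a tooth. Under 160 g. A like gear with 24 teeth, 103 mm across, also on the mat, is the wrong one.
- post_seat (a point): Collar top (16 mm above table) on the fixed dark stand, at the post's axis: a gear fully home rests here. Collar 26 mm wide; steel post 12 mm thick, 42 mm tall from here, top 12 mm a cone down to 4 mm. x points to the brass master's axis 77.5 mm off (20 teeth, 87 mm across, top 18 mm above here). It spins freely; roof-shaped tooth ends: a gear lowered straight finds mesh. If stuck, lift 10 mm, turn 5 deg
- tray_in (a point): Middle of the inner floor of the fixed square red tray, 3 mm above the table. Open top, 130 x 130 mm inside, 136 mm outside, walls 3 mm thick and 14 mm high over all. z up, x and y along its walls.
Things that resemble listed ones, but are neither listed nor needed, are in the scene too. Leave any brown, orange or pink look-alike of the part that bears gear12_grip alone.

How it is judged (in metres and radians):
At the end, for the whole second after the job is handed in: 18-tooth gear let go on the post: hub up, level to 7 degrees, within 8 mm of the post's axis, down on the collar within 4 mm, hence in mesh. 12-tooth gear let go in the red tray: hub up, level to 7 degrees, within 60 mm of its middle, on its floor within 6 mm (horizontal distance between gear18_grip and post_seat below 0.008 m and z of gear18_grip in the frame of post_seat between 0.035 and 0.044 m and angle between each of gear18_grip, gear12_grip's own z axis and vertical below 0.12 rad and horizontal distance between gear12_grip and tray_in below 0.06 m and z of gear12_grip in the frame of tray_in between 0.034 and 0.046 m); the robot touches nothing.
It also fails if it takes over 51 s, if anything falls off the work surface, if the arm or the gripper's body presses on something with over 40 N, if the wrist force passes 120 N, or if a joint passes its speed limit or range.

## Working session

There is one attempt and no reset: what is moved stays moved. The work goes in short steps, Python scripts to look and compute and a tool call to move; the robot and the scene stay as the last step left them, time stands still between calls to the robot, and variables do not carry over. Pictures are saved under pics/ and viewed, about 8 in all and at most 12, crops included, and the job is handed in when it is done.

Besides the shell and the picture viewer there is one more tool, called after "Call:" in YAML: its name, and indented under it one key for each argument. move_arm: Moves the arm, as the interface text tells. Its arguments: {"type":"object","properties":{"increments":{"type":"array"},"force":{"type":"number"}},"required":["increments"]}

```bash
mkdir -p pics; cat > h.py <<'E'
import numpy as np, cv2
from workcell import monitor, eyes, job
def grab(n):
    f=eyes.grab_frame(n); np.savez(f'{n}.npz',**f); return f
def cloud(f):
    K=np.array(f['camera_matrix'],float);d=np.array(f['dist_coeffs'],float)
    h,w=f['z_map'].shape
    u,v=np.meshgrid(np.arange(w),np.arange(h))
    p=cv2.undistortPoints(np.stack([u.ravel(),v.ravel()],1).astype(float)[:,None],K,d).reshape(h,w,2)
    z=f['z_map'].astype(float)
    c=np.dstack([p[...,0]*z,p[...,1]*z,z])
    R=cv2.Rodrigues(np.array(f['rvec'],float))[0];t=np.array(f['tvec'],float).ravel()
    P=(c-t)@R
    P[z==0]=np.nan
    return P
E
python3 - <<'E'
from h import *
a=[]
for n in ('top','scene'):
    f=grab(n); cv2.imwrite(f'pics/{n}0.png',cv2.resize(f['color'][...,::-1],(800,600)))
print(monitor.state())
E
```

```text
{'time_s': 0.1, 'qpos': array([-7.49431283e+01,  1.83463858e+01,  8.96964938e+01, -6.82570391e-04,
        7.20451927e+01, -1.14585149e+00]), 'qvel': array([-0.08442771, -0.0686172 , -0.21789584, -0.05219999, -0.05791177,
       -0.0167795 ]), 'effort': array([ 4.36373284e-04, -4.13333666e+01, -2.32509416e+01,  7.29403622e-02,
        4.21998894e-02, -6.89039234e-05]), 'ee_pos': array([ 160.33040689, -551.74028648,  213.24012806]), 'ee_rot': array([-1.79911932e+02, -1.11235437e-03,  1.62029332e+01]), 'force': array([-0.01509131, -0.14176998, -0.63751996]), 'torque': array([ 0.00581053, -0.01333957, -0.01603479]), 'gripper_width': 91.2374241675464}
```

View pics/top0.png

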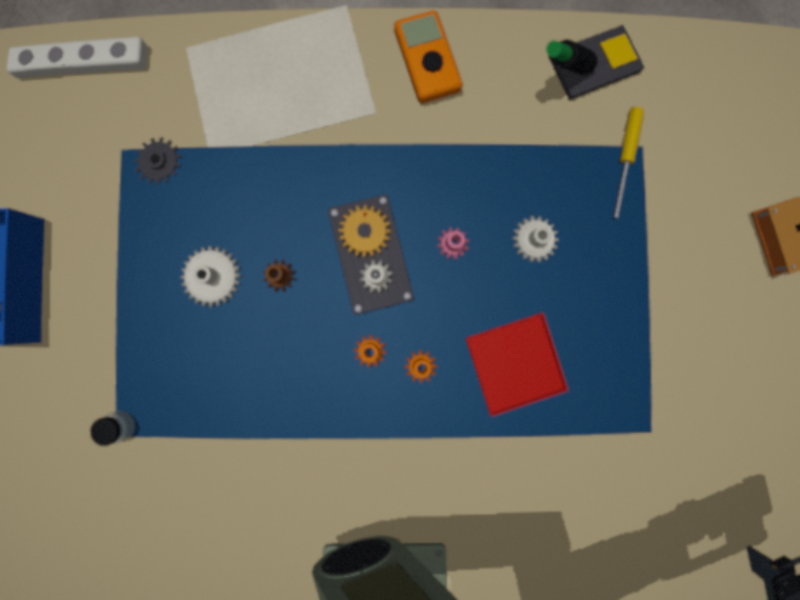

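View pics/scene0.png

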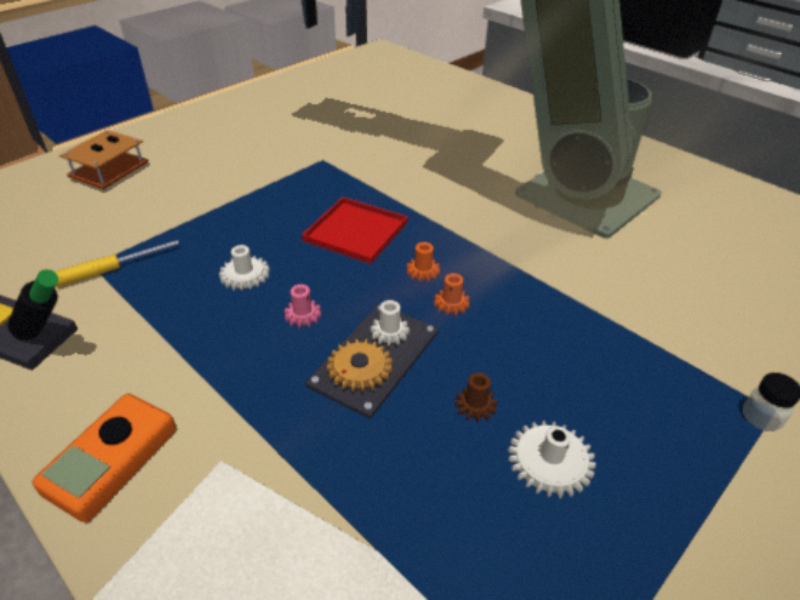

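Top view (800x600 px): candidates for the wanted gear are the white gear at (536,239), which looks like 18 teeth; the larger white one at (210,276), 24 teeth; and the dark grey one at (158,160). The 12-tooth white is on the stand at (376,276), with the brass master at (364,230). The look-alikes are pink (454,242), brown (279,275) and orange (370,351) and (421,367). The red tray is at (517,364). I'll measure these next and check the choice in a crop.

```bash
cat > m.py <<'E'
from h import *
f=dict(np.load('top.npz')); P=cloud(f); C=f['color'].astype(int); hsv=cv2.cvtColor(f['color'],cv2.COLOR_RGB2HSV)
def reg(u,v,r): 
    m=np.zeros(P.shape[:2],bool); u=int(u*.7);v=int(v*.7); m[v-r:v+r,u-r:u+r]=1; return m
def circ(pts):
    (c,r)=cv2.minEnclosingCircle(pts[:,:2].astype(np.float32)); return np.round(c,1),round(r,1)
white=(hsv[...,1]<70)&(hsv[...,2]>90)
for n,u,v,r,z0 in (('g12',376,272,16,16),('g18',538,238,26,0),('g24',210,276,34,0)):
    m=reg(u,v,r)
    for lo,hi in ((z0+44,z0+60),(z0+8,z0+20)):
        k=m&white&(P[...,2]>lo)&(P[...,2]<hi); q=P[k]
        if len(q): print(n,lo,len(q),q.mean(0).round(1),circ(q))
k=reg(364,230,30)&(hsv[...,1]>100)&(hsv[...,0]<30)&(P[...,2]>24)&(P[...,2]<45);q=P[k];print('brass',q.mean(0),circ(q))
k=reg(517,364,50)&(hsv[...,1]>150)&((hsv[...,0]<8)|(hsv[...,0]>172));q=P[k]
print('tray',cv2.minAreaRect(q[:,:2].astype(np.float32)),np.nanpercentile(q[:,2],[5,50,95]))
a=f['color'][140:195,345:405,::-1];b=f['color'][165:220,120:180,::-1];c=f['color'][130:220,225:300,::-1]
r=lambda x:cv2.resize(x,(int(x.shape[1]*400/x.shape[0]),400),interpolation=cv2.INTER_CUBIC)
cv2.imwrite('pics/crop1.png',cv2.resize(np.hstack([r(a),r(c)]),(780,400)))
E
python3 m.py
```

```text
g12 60 89 [552.4   9.8  67.4] (array([552.7,   9.9]), 14.1)
g12 24 164 [550.5   9.1  29. ] (array([552.1,   9.4]), 26.6)
g18 44 100 [ 613.6 -258.4   51.1] (array([ 614.1, -258.7]), 14.8)
g18 8 475 [ 613.2 -256.5   12.6] (array([ 614.4, -258.9]), 39.6)
g24 44 106 [554.3 288.3  51.4] (array([555.4, 289.2]), 15.1)
g24 8 957 [555.1 287.3  12.7] (array([555.1, 289.6]), 50.8)
brass [625.19742523  28.13486989  29.61527072] (array([625.5,  28.1]), 42.7)
tray ((407.008544921875, -223.71759033203125), (135.07623291015625, 134.76951599121094), 19.033824920654297) [-1.16026644e-02  2.82771202e+00  1.27766943e+01]
```

View pics/crop1.png

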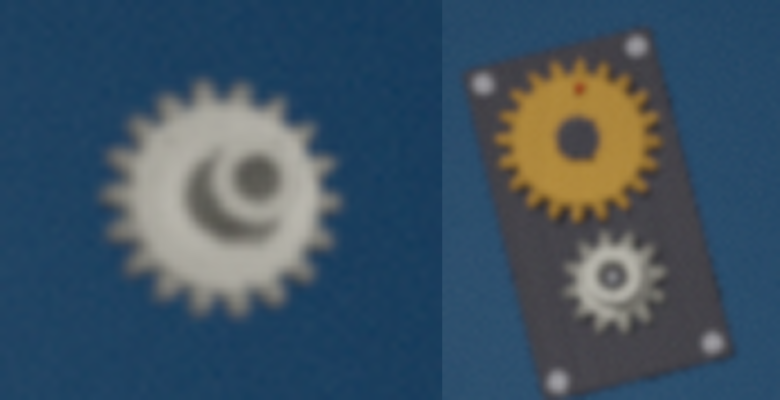

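The crop's left panel shows the gear at (220,195) with about 18 teeth. Its measured tip diameter is 79 mm, so it's the right one. The right panel shows the 12-tooth gear at (612,277) beside the brass master at (578,138). I'll head to it keeping the current yaw, which already puts the jaws across the stand axis.

```bash
cat > go.py <<'E'
import sys; from h import *
from scipy.spatial.transform import Rotation as R
s=monitor.state(); t=np.array([float(x) for x in sys.argv[1:4]])
r=R.from_euler('xyz',s['ee_rot'],degrees=True)
want=R.from_euler('xyz',[180,0,float(sys.argv[4]) if len(sys.argv)>4 else 16.2],degrees=True)
print('t',round(s['time_s'],2),s['ee_pos'].round(1),s['ee_rot'].round(2),'F',s['force'].round(1),'w',round(s['gripper_width'],1))
print('cm tool',(r.inv().apply(t-s['ee_pos'])/10).round(2),'turn',(r.inv()*want).as_rotvec().round(3))
E
python3 go.py 552.5 9.7 150
```

```text
t 0.1 [ 160.3 -551.7  213.2] [-179.91   -0.     16.2 ] F [-0.  -0.1 -0.6] w 91.2
cm tool [ 53.33 -42.96   6.39] turn [-0.002 -0.     0.   ]
```

Call:
move_arm:
  increments:
    - [[0.7,4.4,-3.6,0.5,0,0,0],[0.7,4.4,-3.6,0.5,0,0,0],[0.7,4.4,-3.6,0.5,0,0,0],[0.7,4.4,-3.6,0.5,0,0,0],[0.7,4.4,-3.6,0.5,0,0,0],[0.7,4.4,-3.6,0.5,0,0,0],[0.7,4.4,-3.6,0.5,0,0,0],[0.7,4.4,-3.6,0.5,0,0,0],[0.7,4.4,-3.6,0.5,0,0,0],[0.7,4.4,-3.6,0.5,0,0,0],[0.7,4.4,-3.6,0.5,0,0,0],[0.7,0,0,0,0,0,0]]
  force: 20

```text
time_s: 1.6
ee_pos: [525.1, -21.0, 153.4]
ee_rot: [-179.8, 0.1, 16.0]
force: [-0.6, -0.8, 0.2]
gripper_width: 63.6
```

```bash
python3 go.py 552.5 9.7 150
```

```text
t 1.6 [525.1 -21.  153.4] [-1.7984e+02  6.0000e-02  1.6010e+01] F [-0.6 -0.8  0.2] w 63.6
cm tool [ 3.48 -2.2   0.34] turn [-0.003  0.001 -0.003]
```

Call:
move_arm:
  increments:
    - [[0.7,3.4,-2.2,1.0,0,0,0],[0.7,0,0,0,0,0,0],[0.7,0,0,0,0,0,0]]

```text
time_s: 1.98
ee_pos: [550.2, 8.4, 142.4]
ee_rot: [-179.9, 0.3, 16.0]
force: [0.2, 0.2, -0.2]
gripper_width: 63.9
```

```bash
python3 go.py 552.5 9.7 40; cat > wr.py <<'E'
import sys; from h import *
f=grab('wrist'); P=cloud(f); hsv=cv2.cvtColor(f['color'],cv2.COLOR_RGB2HSV)
cv2.imwrite('pics/'+sys.argv[1],f['color'][...,::-1])
x,y,z0=map(float,sys.argv[2:5])
w=(hsv[...,1]<80)&(hsv[...,2]>80)&(np.hypot(P[...,0]-x,P[...,1]-y)<55)
for lo,hi in ((z0+48,z0+57),(z0+10,z0+17)):
    q=P[w&(P[...,2]>lo)&(P[...,2]<hi)]
    if len(q): c,r=cv2.minEnclosingCircle(q[:,:2].astype(np.float32)); print(len(q),q.mean(0).round(1),np.round(c,1),round(r,1))
E
python3 wr.py w1.png 552.5 9.7 16
```

```text
t 1.98 [550.2   8.4 142.4] [-179.88    0.29   16.01] F [ 0.2  0.2 -0.2] w 63.9
cm tool [ 0.3  -0.04 10.23] turn [-0.002  0.005 -0.003]
777 [552.4  10.5  67.6] [551.9  10.4] 14.1
954 [559.7  12.4  28.9] [564.1   5.9] 39.8
```

View pics/w1.png

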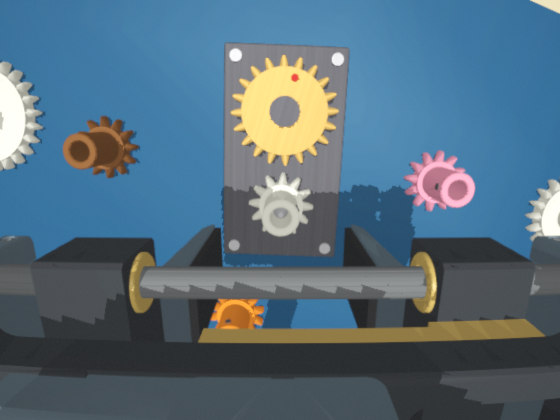

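The wrist view shows the white hub at (281,205) between the jaws, with the brass master ahead at (285,110). The hub measures (552,10.4), which matches the top view. I'll go down onto it.

Call:
move_arm:
  increments:
    - [[0.7,0.23,-0.12,3.0,0,0.005,0],[0.7,0,0,3.0,0,0,0],[0.7,0,0,3.0,0,0,0],[0.7,0,0,1.0,0,0,0],[0.7,0,0,0.2,0,0,0]]

```text
time_s: 2.65
ee_pos: [551.2, 5.1, 41.3]
ee_rot: [180.0, -0.3, 15.6]
force: [-0.5, -0.2, -0.3]
gripper_width: 63.9
```

```bash
python3 go.py 552.0 10.3 40
```

```text
t 2.65 [551.2   5.1  41.3] [180.    -0.28  15.62] F [-0.5 -0.2 -0.3] w 63.9
cm tool [ 0.21 -0.48  0.13] turn [ 0.    -0.005 -0.01 ]
```

Call:
move_arm:
  increments:
    - [[0.7,0.2,-0.48,0.1,0,-0.005,-0.01],[0.7,0,0,0,0,0,0],[0.1,0,0,0,0,0,0],[0.1,0,0,0,0,0,0],[0.1,0,0,0,0,0,0],[0.1,0,0,0,0,0,0],[0.1,0,0,0,0,0,0]]

```text
time_s: 3.52
ee_pos: [554.0, 10.5, 43.5]
ee_rot: [179.9, -0.3, 16.2]
force: [0.2, -0.5, -0.6]
gripper_width: 26.7
```

```bash
python3 go.py 552.0 10.3 100
```

```text
t 3.52 [554.   10.5  43.5] [179.9   -0.31  16.23] F [ 0.2 -0.5 -0.6] w 26.7
cm tool [-0.17 -0.03 -5.65] turn [ 0.002 -0.005  0.   ]
```

Call:
move_arm:
  increments:
    - [[0.1,0,0,-1.0,0,0,0],[0.1,0,0,-1.2,0,0,0],[0.1,0,0,-1.2,0,0,0],[0.1,0,0,-1.2,0,0,0],[0.1,0,0,-1.5,0,0,0],[0.1,0,0,-1.5,0,0,0],[0.1,0,0,0,0,0,0]]

```text
time_s: 4.4
ee_pos: [554.4, 10.5, 126.4]
ee_rot: [179.8, -0.5, 16.2]
force: [-0.2, -0.4, -0.1]
gripper_width: 26.6
```

```bash
python3 go.py 407 -223.7 110; python3 wr.py w2.png 552.5 9.7 80
```

```text
t 4.4 [554.4  10.5 126.4] [179.85  -0.48  16.22] F [-0.2 -0.4 -0.1] w 26.6
cm tool [-20.7   18.36   1.52] turn [ 0.003 -0.008  0.   ]
418 [565.6  14.6 132.5] [572.6  15.4] 22.1
```

View pics/w2.png

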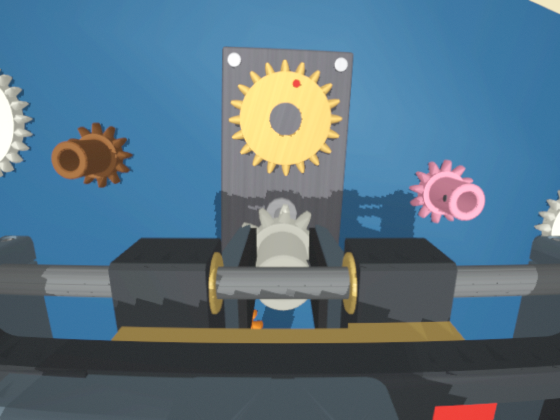

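The picture shows the 12-tooth gear held at (283,265) and the bare post at (281,208). The gear is clear, so I'll carry it to the tray.

Call:
move_arm:
  increments:
    - [[0.1,-2.0,1.8,0,0,0,0],[0.1,-3.0,2.7,0,0,0,0],[0.1,-3.5,3.1,0,0,0,0],[0.1,-3.5,3.1,0,0,0,0],[0.1,-3.5,3.1,0,0,0,0],[0.1,-3.0,2.7,0.5,0,0,0],[0.1,-2.0,1.8,0.5,0,0,0],[0.1,-1.0,0.6,0.5,0,-0.008,0],[0.1,0,0,0,0,0,0]]

```text
time_s: 5.58
ee_pos: [393.3, -236.3, 104.4]
ee_rot: [-179.8, 0.5, 16.3]
force: [0.2, -0.1, -0.0]
gripper_width: 26.8
```

```bash
python3 go.py 407 -223.7 33
```

```text
t 5.58 [ 393.3 -236.3  104.4] [-179.79    0.51   16.33] F [ 0.2 -0.1 -0. ] w 26.8
cm tool [ 1.73 -0.79  7.13] turn [-0.004  0.009  0.002]
```

Call:
move_arm:
  increments:
    - [[0.1,1.3,-0.6,1.5,-0.004,0.009,0],[0.1,0.2,0,2.0,0,0,0],[0.1,0,0,2.0,0,0,0],[0.1,0,0,0.8,0,0,0],[0.1,0,0,0,0,0,0]]

```text
time_s: 6.2
ee_pos: [410.1, -222.4, 40.2]
ee_rot: [179.9, -0.2, 16.6]
force: [0.3, 1.0, -0.7]
gripper_width: 26.9
```

```bash
python3 go.py 407 -223.7 30.5
```

```text
t 6.2 [ 410.1 -222.4   40.2] [179.95  -0.18  16.61] F [ 0.3  1.  -0.7] w 26.9
cm tool [-0.34  0.03  0.97] turn [ 0.001 -0.003  0.007]
```

Call:
move_arm:
  increments:
    - [[0.1,0,0,0.5,0,0,0],[0.1,0,0,0.3,0,0,0],[0.1,0,0,0.2,0,0,0],[0.1,0,0,0,0,0,0]]

```text
time_s: 6.7
ee_pos: [411.5, -222.8, 31.2]
ee_rot: [179.8, -0.3, 16.6]
force: [-0.2, 0.4, -0.9]
gripper_width: 26.9
```

Call:
move_arm:
  increments:
    - [[0.1,0,0,0.1,0,0,0],[0.7,0,0,0,0,0,0],[0.7,0,0,0,0,0,0],[0.7,0,0,0,0,0,0],[0.7,0,0,0,0,0,0],[0.7,0,0,-2.0,0,0,0],[0.7,0,0,-3.0,0,0,0],[0.7,0,0,-3.0,0,0,0],[0.7,0,0,-2.0,0,0,0],[0.7,0,0,0,0,0,0]]

```text
time_s: 7.95
ee_pos: [410.6, -222.7, 132.9]
ee_rot: [179.8, -0.3, 16.6]
force: [0.5, -1.1, 1.0]
gripper_width: 63.7
```

```bash
python3 go.py 614.1 -258.7 125; python3 wr.py w3.png 411 -222.6 3
```

```text
t 7.95 [ 410.6 -222.7  132.9] [179.84  -0.3   16.61] F [ 0.5 -1.1  1. ] w 63.7
cm tool [18.47  9.27  0.91] turn [ 0.003 -0.005  0.007]
744 [ 410.1 -223.1   54.6] [ 409.7 -223.5] 14.1
947 [ 416.5 -221.    16. ] [ 409.7 -222.7] 27.4
```

The 12-tooth gear stands flat in the tray at (410,-223), hub top z 54.6 against 55 expected. On to the 18-tooth gear.

Call:
move_arm:
  increments:
    - [[0.7,3.5,1.75,0,0,0,0],[0.7,4.0,2.0,0,0,0,0],[0.7,4.0,2.0,0,0,0,0],[0.7,4.0,2.0,0,0,0,0],[0.7,3.0,1.5,0,0,0,0],[0.7,0,0,0,0,0,0]]

```text
time_s: 8.75
ee_pos: [614.5, -256.9, 120.7]
ee_rot: [-179.5, 0.5, 16.6]
force: [-0.0, 0.4, -0.6]
gripper_width: 63.9
```

```bash
python3 wr.py w4.png 614.1 -258.7 0; python3 go.py 614.1 -258.7 26
```

```text
806 [ 615.6 -258.5   51.6] [ 615.  -258.9] 14.1
3710 [ 619.1 -257.5   12.9] [ 614.9 -258.7] 39.3
t 8.8 [ 612.9 -256.5  120.6] [-179.38    0.61   16.56] F [-0.1  0.1 -0.4] w 63.8
cm tool [0.15 0.35 9.46] turn [-0.011  0.011  0.006]
```

Gear centre is at (615,-258.8), with a radius of 39.3 mm (79 mm across), which confirms 18 teeth.

Call:
move_arm:
  increments:
    - [[0.7,0.2,0.2,2.5,-0.011,0.011,0.006],[0.7,0,0,2.5,0,0,0],[0.7,0,0,2.0,0,0,0],[0.7,0,0,1.0,0,0,0],[0.7,0,0,0,0,0,0]]

```text
time_s: 9.43
ee_pos: [607.9, -256.1, 35.5]
ee_rot: [-179.7, 0.4, 16.1]
force: [-0.3, 1.0, 0.0]
gripper_width: 63.9
```

```bash
python3 go.py 615 -258.8 27
```

```text
t 9.43 [ 607.9 -256.1   35.5] [-179.71    0.4    16.13] F [-0.3  1.   0. ] w 63.9
cm tool [0.62 0.46 0.85] turn [-0.005  0.007 -0.001]
```

Call:
move_arm:
  increments:
    - [[0.7,0.6,0.45,0.5,-0.005,0.007,0],[0.7,0,0,0.3,0,0,0],[0.7,0,0,0,0,0,0]]

```text
time_s: 9.8
ee_pos: [616.2, -259.5, 28.9]
ee_rot: [179.9, -0.2, 16.1]
force: [0.0, -0.2, 0.9]
gripper_width: 64.1
```

```bash
python3 go.py 615 -258.8 27
```

```text
t 9.8 [ 616.2 -259.5   28.9] [179.86  -0.18  16.13] F [ 0.  -0.2  0.9] w 64.1
cm tool [-0.1  -0.1   0.19] turn [ 0.003 -0.003 -0.001]
```

Call:
move_arm:
  increments:
    - [[0.7,-0.1,-0.1,0.2,0,0,0],[0.7,0,0,0,0,0,0],[0.1,0,0,0,0,0,0],[0.1,0,0,0,0,0,0],[0.1,0,0,0,0,0,0],[0.1,0,0,0,0,0,0],[0.1,0,0,0,0,0,0]]
  force: 25

```text
time_s: 10.68
ee_pos: [615.3, -258.8, 27.6]
ee_rot: [179.8, -0.2, 16.1]
force: [-0.5, 0.2, -0.1]
gripper_width: 26.5
```

```bash
python3 go.py 615 -258.8 125
```

```text
t 10.68 [ 615.3 -258.8   27.6] [179.81  -0.24  16.13] F [-0.5  0.2 -0.1] w 26.5
cm tool [ 0.01  0.02 -9.74] turn [ 0.003 -0.004 -0.001]
```

Call:
move_arm:
  increments:
    - [[0.1,0,0,-1.0,0,0,0],[0.1,0,0,-2.0,0,0,0],[0.1,0,0,-3.0,0,0,0],[0.1,0,0,-3.0,0,0,0],[0.1,0,0,-1.5,0,0,0],[0.1,0,0,0,0,0,0]]

```text
time_s: 11.42
ee_pos: [614.2, -258.4, 136.7]
ee_rot: [179.9, -0.2, 16.1]
force: [0.5, 0.7, -0.5]
gripper_width: 26.7
```

```bash
python3 go.py 552 10.3 130; python3 - <<'E'
from h import *
f=grab('top');P=cloud(f)
k=(np.hypot(P[...,0]-552,P[...,1]-10)<30)
for lo,hi in((40,70),(13,20)):
    q=P[k&(P[...,2]>lo)&(P[...,2]<hi)]
    if len(q): print(lo,len(q),np.median(q,0).round(1),q[:,2].max(),cv2.minEnclosingCircle(q[:,:2].astype(np.float32)))
hsv=cv2.cvtColor(f['color'],cv2.COLOR_RGB2HSV)
q=P[(np.hypot(P[...,0]-625,P[...,1]-28)<60)&(P[...,2]>28)&(P[...,2]<40)&(hsv[...,1]>100)&(hsv[...,0]<30)];print(cv2.minEnclosingCircle(q[:,:2].astype(np.float32)))
E
```

```text
t 11.43 [ 614.2 -258.4  136.7] [ 1.7987e+02 -1.6000e-01  1.6130e+01] F [ 0.5  0.7 -0.5] w 26.7
cm tool [  1.49 -27.54   0.62] turn [ 0.002 -0.003 -0.001]
40 22 [551.9   9.7  51.8] 59.84122294847427 ((552.5145263671875, 10.042649269104004), 5.80164098739624)
13 76 [550.1   9.5  15.5] 19.898647191612888 ((547.8182373046875, 9.632153511047363), 26.033592224121094)
((626.3242797851562, 27.671646118164062), 42.31386184692383)
```

Call:
move_arm:
  increments:
    - [[0.1,0.1,-2.0,0,0,0,0],[0.1,0.2,-3.5,0,0,0,0],[0.1,0.2,-4.0,0,0,0,0],[0.1,0.2,-4.0,0,0,0,0],[0.1,0.2,-4.0,0,0,0,0],[0.1,0.2,-4.0,0,0,0,0],[0.1,0.2,-3.0,0,0,0,0],[0.1,0.1,-1.5,0,0,0,0],[0.1,0,0,0,0,0,0]]

```text
time_s: 12.6
ee_pos: [541.6, 12.3, 125.6]
ee_rot: [-179.3, 1.1, 16.2]
force: [0.6, -0.8, -1.5]
gripper_width: 26.8
```

```bash
python3 go.py 552.2 10.1 95
```

```text
t 12.6 [541.6  12.3 125.6] [-179.27    1.08   16.24] F [ 0.6 -0.8 -1.5] w 26.8
cm tool [1.01 0.55 3.04] turn [-0.013  0.019  0.001]
```

Call:
move_arm:
  increments:
    - [[0.1,0.9,0.5,0,-0.013,0.019,0],[0.1,0,0,1.5,0,0,0],[0.1,0,0,1.0,0,0,0],[0.1,0,0,0,0,0,0]]

```text
time_s: 13.1
ee_pos: [552.5, 7.1, 97.4]
ee_rot: [179.9, 0.0, 16.0]
force: [0.1, -0.3, -1.7]
gripper_width: 26.6
```

```bash
python3 go.py 552.2 10.1 92; python3 wr.py w5.png 552 10 70
```

```text
t 13.1 [552.5   7.1  97.4] [1.799e+02 2.000e-02 1.605e+01] F [ 0.1 -0.3 -1.7] w 26.6
cm tool [ 0.05 -0.3   0.54] turn [ 0.002  0.    -0.003]
1052 [560.1   9.  121.5] [563.6  10. ] 25.2
3621 [570.8  12.1  82.6] [552.7   6.9] 39.2
```

View pics/w5.png

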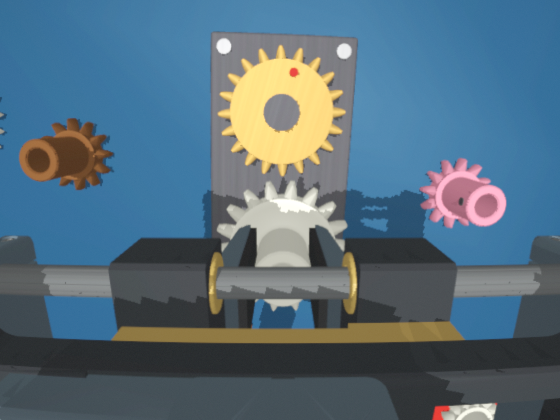

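The 18-tooth gear is held level, with its front teeth at (290,190) near the brass gear. The disc centre measures (552.7,6.9), which agrees with the TCP. I'll correct by 3 mm and lower it.

Call:
move_arm:
  increments:
    - [[0.1,0,-0.3,0,0,0,0],[0.1,0,0,0.3,0,0,0],[0.1,0,0,0,0,0,0]]

```text
time_s: 13.52
ee_pos: [552.4, 10.1, 95.2]
ee_rot: [179.9, -0.1, 16.0]
force: [-0.3, 0.2, -2.0]
gripper_width: 27.2
```

```bash
python3 go.py 552.2 10.1 65
```

```text
t 13.53 [552.4  10.1  95.2] [ 1.7987e+02 -9.0000e-02  1.6040e+01] F [-0.3  0.2 -2. ] w 27.2
cm tool [-0.02 -0.02  3.02] turn [ 0.002 -0.001 -0.003]
```

Call:
move_arm:
  increments:
    - [[0.1,0,0,0.7,0,0,0],[0.1,0,0,0.7,0,0,0],[0.1,0,0,0.7,0,0,0],[0.1,0,0,0.5,0,0,0],[0.1,0,0,0,0,0,0]]

```text
time_s: 14.15
ee_pos: [552.2, 10.1, 67.1]
ee_rot: [179.9, -0.1, 16.0]
force: [0.1, 0.1, -0.7]
gripper_width: 27.1
```

```bash
python3 go.py 552.2 10.1 43.6
```

```text
t 14.15 [552.2  10.1  67.1] [ 1.7988e+02 -5.0000e-02  1.6050e+01] F [ 0.1  0.1 -0.7] w 27.1
cm tool [-0.   -0.01  2.35] turn [ 0.002 -0.001 -0.003]
```

Call:
move_arm:
  increments:
    - [[0.1,0,0,0.4,0,0,0],[0.1,0,0,0.4,0,0,0],[0.1,0,0,0.4,0,0,0],[0.1,0,0,0.4,0,0,0],[0.1,0,0,0,0,0,0]]

```text
time_s: 14.78
ee_pos: [552.6, 10.0, 50.2]
ee_rot: [179.9, -0.1, 16.0]
force: [0.6, -0.1, -1.2]
gripper_width: 26.9
```

Call:
move_arm:
  increments:
    - [[0.1,0,0,0.3,0,0,0],[0.1,0,0,0.2,0,0,0],[0.1,0,0,0.15,0,0,0],[0.1,0,0,0,0,0,0]]

```text
time_s: 15.28
ee_pos: [552.9, 10.0, 43.6]
ee_rot: [179.9, -0.1, 16.1]
force: [0.4, -0.1, 0.2]
gripper_width: 26.8
```

Call:
move_arm:
  increments:
    - [[0.7,0,0,0,0,0,0],[0.7,0,0,0,0,0,0],[0.7,0,0,0,0,0,0],[0.7,0,0,0,0,0,0],[0.7,0,0,-2.0,0,0,0],[0.7,0,0,-3.0,0,0,0],[0.7,0,0,-3.0,0,0,0],[0.7,0,0,-2.0,0,0,0],[0.7,0,0,0,0,0,0]]

```text
time_s: 16.4
ee_pos: [552.6, 10.2, 146.5]
ee_rot: [179.9, -0.1, 16.0]
force: [-0.4, 0.2, -0.3]
gripper_width: 64.0
```

```bash
python3 go.py 552.2 10.1 140; python3 wr.py w6.png 552 10 16
```

```text
t 16.4 [552.6  10.2 146.5] [ 1.7986e+02 -1.3000e-01  1.6050e+01] F [-0.4  0.2 -0.3] w 64.0
cm tool [-0.04 -0.    0.65] turn [ 0.003 -0.002 -0.003]
747 [553.2   9.8  67.6] [552.8   9.6] 14.1
3491 [556.6  10.7  28.9] [557.7   7.8] 43.8
```

View pics/w6.png

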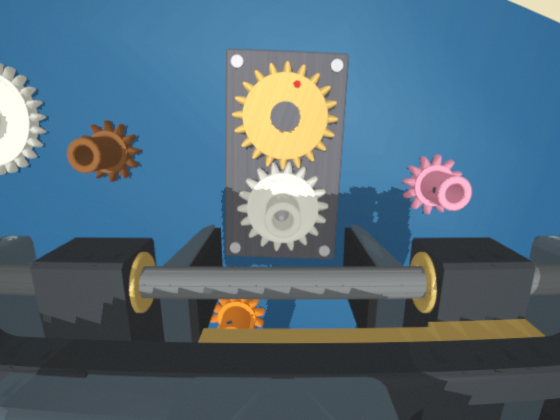

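The 18-tooth gear is on the post with its hub at (283,215), and its teeth interleave with the brass gear at about (285,168). The hub top is z 67.6, the same as the first gear read when home, and the disc top reads the same too. The gripper is clear, so I'm handing in.

```bash
python3 -c "
from h import *
print(job.job_done())"
```

```text
the job is handed in; nothing more can be done
None
```

The 12-tooth gear is in the red tray and the 18-tooth gear is on the post, meshed with the brass master. I handed the job in at about 16.5 s of the 51 s allowed, and the hand-in gave no verdict.

- **12-tooth gear:** it stands hub up and flat, about 3 mm from the tray's middle. Its hub top reads z 54.6 mm against 55 expected.
- **18-tooth gear:** it is let go on the post, hub up, within about 1 mm of the measured post axis. Its hub top reads z 67.6 mm against 68 for fully home, and the last picture shows its teeth interleaved with the brass gear.
- **Forces:** the readings I took after each move stayed at about 2 N or less. The gripper ended clear, about 100 mm above the gear.

**Checks that disagreed:**
- The stated distance from the post to the master is 77.5 mm. Mine came out at 75 to 76 mm, within the 2 mm camera calibration.
- The jaws read about 26.7 mm on the 28 mm hubs.
- The last circle fit of the white disc gave a radius of 43.8 mm instead of 39.5, probably because it took in other pixels nearby. I relied on the hub fit instead.

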